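Inspect the thread of a spacer post under a hand loupe

TASK

Check the thread of the nylon spacer post: the plastic marks easily, so grip it lightly, stand it in the aluminium nest of the inspection stand and let it down to the bottom gently, neither dropping nor forcing it, and let go. Then take the loupe off its wooden rest by the handle, keeping the fingers off glass and rim, and hold it level with the lens centred over the post at the height that the red pointer of the stand marks, touching neither stand nor post. Finish while still holding the loupe there; do not shift the pointer, and leave everything else on the bench in its place.

Things in the scene. Friction and masses are not known exactly. Their poses are not given: they have to be found in the camera images.
- spacer_post: White nylon spacer post, a plain round cylinder of diameter 17 mm and height 60 mm, standing upright on the bench, threaded hole in its top; 20 to 45 g. Origin: centre of its underside, z up along it. Soft: it may be squeezed with no more than 70 N a finger, and pressed on the stand with less than 40 N.
- nest (a point): Centre of the floor of the nest's round hole, 16 mm above the bench: the post's underside belongs here. The hole has diameter 20 mm, is 20 mm deep, with a 2 mm chamfer at its mouth (36 mm above the bench), in an aluminium block 46 x 46 x 26 mm on the stand's grey base plate. z is up; x points to the stand's column.
- pointer_tip (a point): Tip of the red pointer on the column, 70 mm from the nest's axis and pointing at it, 118 to 150 mm above the bench. Its height marks where the middle of the lens must be. The red cone is 14 mm long; its clamp, an aluminium block of 22 x 20 x 18 mm (z) round the column, is centred at the same height and has a black knob at its side; a push of more than about 12 N would shift it.
- loupe: Hand loupe, 120 to 170 g, level on its rest, lens 49 mm above the bench. Origin: middle of the lens; z: lens axis; the handle runs along -x. Dark rim: outer diameter 60, height 10 mm, round clear glass of diameter 52 mm. Straight black handle with flat sides, 16 mm wide (y), 14 mm high (z -7 to +7 mm), x = -40 to -132 mm; balances at about x = -65 mm.
- loupe_grip (a point): Point in the middle of the loupe's handle, 83 mm behind the middle of the lens (loupe frame x = -83 mm, y = z = 0), half way between the two saddles of the rest: the place to grip, from above, across the handle's 16 mm. Same axes as the loupe.
- loupe_rest: Wooden rest, fixed: base plate 8 mm thick, 46 mm wide; two saddles, each 10 mm thick (x), 32 mm wide, 53 and 114 mm behind the lens. The handle lies 42 mm above the bench in their 20 mm wide notches (cheeks to 54 mm) and lifts straight out; 51 mm of it are free between them. Origin: on the bench below the lens; the saddles lie along -x.
- star_knob: Black star knob, 40 mm wide and 46 mm high with its stud up; bystander. Origin: centre of its underside.
- rubber_foot_a: Black rubber foot, 29 mm across, 16 mm high; bystander. Origin: centre of its underside.
- rubber_foot_b: Another black rubber foot of the same size; bystander. Origin: centre of its underside.
- pocket_scale: Black pocket scale, 80 x 121 x 22 mm; bystander on the right. Origin: centre of its underside.
- sample_jar: Clear jar with red lid, diameter 57 mm, 75 mm high; bystander on the right. Origin: centre of its underside.
- funnel: Steel funnel, 75 mm wide, 68 mm high, standing wide end down; bystander on the right. Origin: centre of its underside.
- lens_head: The round head of the loupe, part of it: clear glass of diameter 52 mm and dark rim of outer diameter 60 mm; origin at the middle of the glass, same axes as the loupe. Keep fingers off it.
- stand: Inspection stand, fixed; origin on the bench under the nest's axis, axes as the nest. Base plate 10 mm thick, 70 mm wide, from x = -36 to +124 mm; nest block at x = 0; the column, a steel rod of diameter 10 mm with turned rings, stands at x = +98 mm and reaches 185 mm above the bench, with the pointer clamped on it.
Things that resemble listed ones, but are neither listed nor needed, are in the scene too. What is shaped like the loupe_rest but orange is not meant.

How it is judged:
By the outcome, as a careful person would: the job done as asked, in the order asked, and still so for the second after the job is handed in, while the arm keeps its last pose, push and grip.
It also fails if it takes over 58 s, if anything falls off the work surface, if the arm or the gripper's body presses on something with over 40 N, if the wrist force passes 120 N, or if a joint passes its speed limit or range.

ROBOT

A 7-joint arm with a two-finger parallel gripper is mounted at the origin on a cart in front of the work surface, level with it; the furniture and walls round the work are solid. World frame = base frame: x ahead of the robot, y to its left, z up, the work surface at z = 0. Lengths are in m, angles in rad, forces in N, time in s.
With the tool pointing down it reaches from about 0.425 to 0.875 m from the base axis. Payload 4.7 kg.
Tool frame: the origin (TCP) lies on the centre line of the jaws, within the pads' length; the fingertips stand 19 mm ahead of it and the grasp point (between the pads) is the TCP; x points along the fingers, z is the direction in which the jaws open and shut, and the axes are right-handed (so a half turn about x gives the same grasp; the last joint's range is limited). The gripper opens to 87 mm and grips with 3 to 60 N. Pads are 19 mm wide; open, the fingers measure 117 mm over their backs; the gripper's body (75 mm by 190 mm) begins 51 mm behind the grasp point.
Start: joints at [1.229, 0.321, -0.07, 1.45, 0.023, 1.371, -0.057], TCP at [0.226, -0.609, 0.242] pointing down, gripper open.
Joint ranges: [-2.86, 2.86], [-0.3, 2.09], [-1.38, 1.24], [0.06, 2.45], [-1.56, 4.7], [0.09, 2.05], [-2.69, 2.69]. Speed limits (rad/s): [2.57, 2.57, 3.14, 3.14, 3.14, 3.14, 3.14].

INTERFACE

Orientations are given as a rotation vector (axis times angle).
In Python, from bench import get_state, get_image, camera_info, close_job gives the robot as it stands.
- The arm moves only by the tool jog_arm, never from a script. Its argument "targets" is a list of rows, each a list of 7 numbers: the turn, a rotation vector about the tool's x, y, z in degrees, then the shift along the tool's x, y, z in cm, then the finger opening in cm, from 0 to 8.7. In form: [[wx, wy, wz, tx, ty, tz, jaw], ...]. A call has 1 to 10 rows; each row shifts and turns the commanded pose from where the row before left it, along the tool's axes as they then stand; what a row does not reach is not made up. A row lasts 1/8 s, in which the tool goes at most 62.5 mm and 10.7 degrees, less where a joint would pass 70% of its speed; a pose out of reach is approached as far as the arm can. A call is refused whole if a number of a shift passes 6.25 or a number of a turn 10.7, either way. A call with a gripper value outside its range is refused whole. The fingers move at their own pace and stop on an object; "squeeze" is the grip in N (left out, the last holds). Time passes only in rows, so rows that do not move let the fingers close. It gives the time, the measured TCP pose, the force and the opening at its end, in the units of the state.
- get_state(): the state, without advancing time (a new reading comes with each control period).
- get_image(name): name is "scene" or "top"; returns (picture, depth): 384x512x3 uint8, red, green, blue; 384x512 float32, m along the optical axis (not along the pixel's ray), 0 where there is no reading.
- camera_info(name): a dict with "intrinsics" (3x3 intrinsics, pixels), "k1" (the pictures are not rectified: a ray, as slopes to the right and down, at radius r is drawn at 1 + k1 r^2 times it, then the intrinsics apply), "world_from_camera" (4x4, takes a point from camera to world coordinates). Camera axes: x right, y up, looking along -z (the intrinsics and any distortion apply to the point x, -y, -z); pixel columns grow to the right and rows downward; lengths in m; the calibration is good to about 2 mm. A picture is of the moment at which its call begins. camera_info takes no time and is no camera call.
- close_job(): hands the job in, once; it reports no verdict.
The state is a dict: "time": time; "joint_positions": joint angles; "qd": joint speeds; "joint_torque": joint torques, N m; "position": TCP position; "tool_rot": TCP orientation; "ft_force": force on the tool from outside, world axes, zero at the start; "torque": the same for the moment, N m; "grip_width": opening from 0.0 (shut) to 1.0 (fully open).
Only numpy, scipy, OpenCV 4.12 (cv2) and the standard library are available. Lean on these libraries where they do the work, as an engineer would, in place of code of your own. Each camera call takes 0.05 s, during which the arm holds its last target.

## Working session

There is one attempt and no reset: what is moved stays moved. The work goes in short steps, Python scripts to look and compute and a tool call to move; the robot and the scene stay as the last step left them, time stands still between calls to the robot, and variables do not carry over. Pictures are saved under pics/ and viewed, and the job is handed in when it is done.

Besides the shell and the picture viewer there is one more tool, called after "Call:" as name(argument=value, ...), one argument or row to a line, values as JSON. jog_arm: Moves the arm, as the interface text tells. Its arguments: {"type":"object","properties":{"targets":{"type":"array"},"squeeze":{"type":"number"}},"required":["targets"]}

```bash
mkdir -p pics
python3 - <<'E'
from bench import *
import cv2,numpy as np
s=get_state();print(s)
for n in("scene","top"):
    im,d=get_image(n);cv2.imwrite(f"pics/{n}0.png",im[...,::-1]);np.savez(f"{n}0.npz",im=im,d=d)
    c=camera_info(n);print(n,c)
E
```

```text
{'time': 0.0, 'joint_positions': array([ 1.22910031,  0.32182772, -0.07010692,  1.45170385,  0.02261728,
        1.37080089, -0.05689342]), 'qd': array([ 1.15056009e-04,  4.25695437e-04, -3.20342607e-04, -1.21479253e-03,
       -3.79337358e-04,  5.61502655e-05, -1.27103544e-03]), 'joint_torque': array([-4.85949731e-04, -4.91293502e+01, -4.04026229e-01, -3.12523592e+01,
       -6.37664529e-02,  4.39361797e-02,  1.47004666e-04]), 'position': array([ 0.22619483, -0.60880484,  0.24044412]), 'tool_rot': array([ 0.94426269,  1.35850156, -0.94257317]), 'ft_force': array([-0.58925882,  0.02243467,  0.36686784]), 'torque': array([0.02212858, 0.01014578, 0.02168579]), 'grip_width': 1.0012521693994347}
scene {'intrinsics': array([[488.75118188,   0.        , 253.29466518],
       [  0.        , 488.75118188, 181.53439863],
       [  0.        ,   0.        ,   1.        ]]), 'k1': -0.0887421662991541, 'world_from_camera': array([[-0.77071845,  0.34513178, -0.53560911, -0.29108598],
       [-0.63717194, -0.41451685,  0.64975973,  0.82097919],
       [ 0.00223373,  0.84205691,  0.53938406,  0.90348846],
       [ 0.        ,  0.        ,  0.        ,  1.        ]])}
top {'intrinsics': array([[480.05111525,   0.        , 250.52090735],
       [  0.        , 480.05111525, 192.43380257],
       [  0.        ,   0.        ,   1.        ]]), 'k1': -0.043033243594873746, 'world_from_camera': array([[-0.02794882,  0.98053362, -0.19435195,  0.23935955],
       [-0.99945265, -0.02396862,  0.02280134, -0.10961305],
       [ 0.01769914,  0.19488284,  0.98066682,  1.55491715],
       [ 0.        ,  0.        ,  0.        ,  1.        ]])}
```

View pics/scene0.png

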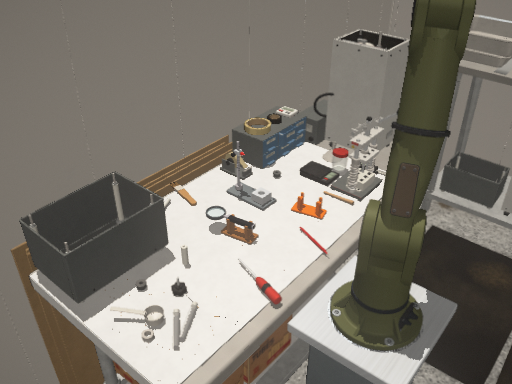

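View pics/top0.png

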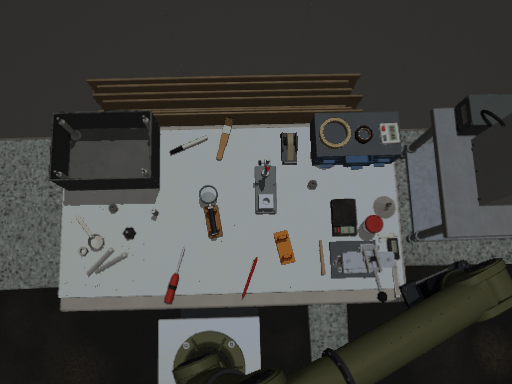

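Candidates for the post are the standing white cylinder at scene (185,256) / top (154,213) and the two lying whitish rods at scene (177,328) and (189,318). The loupe is at scene (216,212) / top (208,195). For the rest, the brown wooden one is at scene (240,230) and the orange decoy at (310,206). I'll check these in close crops.

Run:
```python
import cv2,numpy as np
s=np.load("scene0.npz")["im"][...,::-1];t=np.load("top0.npz")["im"][...,::-1]
a=cv2.resize(s[130:280,150:300],None,fx=4,fy=4,interpolation=cv2.INTER_CUBIC)
cv2.imwrite("pics/c1.png",a)
b=cv2.resize(t[140:250,140:300],None,fx=5,fy=5,interpolation=cv2.INTER_CUBIC)
cv2.imwrite("pics/c2.png",b)
```

```text
(no output)
```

View pics/c1.png

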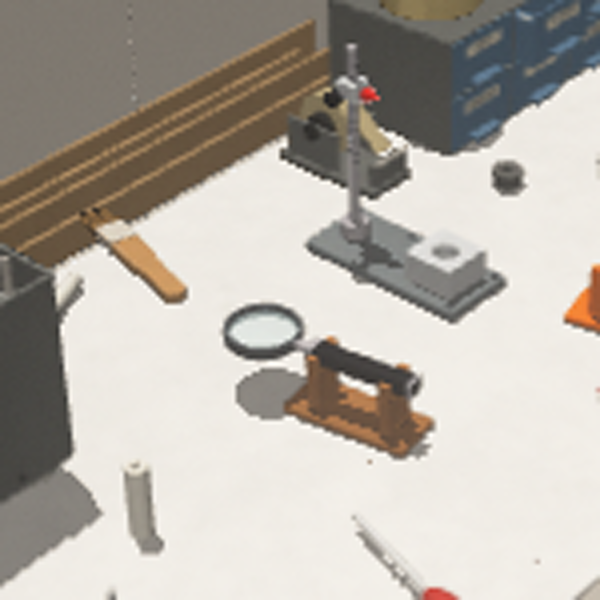

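View pics/c2.png

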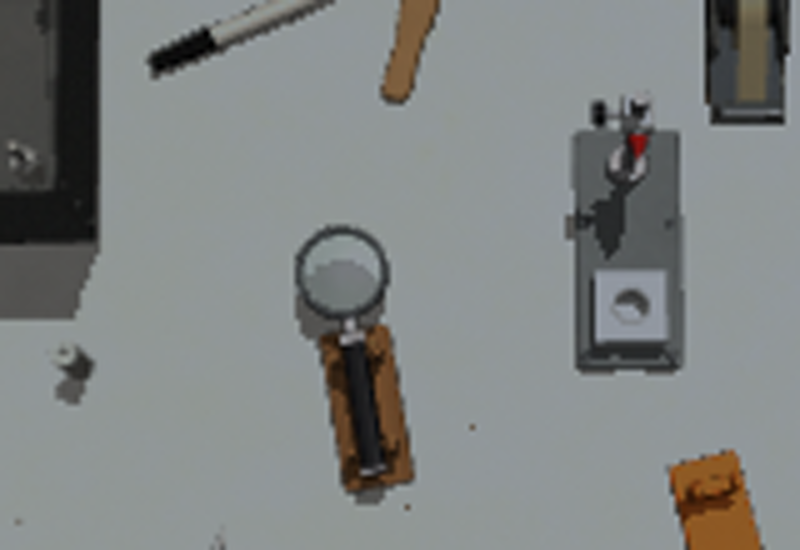

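```bash
cat > h.py <<'E'
import numpy as np,cv2
from bench import *
from scipy.spatial.transform import Rotation as R
class Cam:
    def __init__(s,n):
        c=camera_info(n);s.K=c["intrinsics"];s.k1=c["k1"];s.T=c["world_from_camera"];s.dist=np.array([s.k1,0,0,0,0.])
        s.Ti=np.linalg.inv(s.T)
    def proj(s,P):
        P=np.atleast_2d(P);c=P@s.Ti[:3,:3].T+s.Ti[:3,3];x=c*[1,-1,-1]
        return cv2.projectPoints(x[:,None,:].astype(float),np.zeros(3),np.zeros(3),s.K,s.dist)[0][:,0]
    def rays(s,uv):
        uv=np.atleast_2d(np.array(uv,float));n=cv2.undistortPointsIter(uv[:,None],s.K,s.dist,None,None,(3,50,1e-12))[:,0]
        return np.c_[n[:,0],-n[:,1],-np.ones(len(n))]@s.T[:3,:3].T
    def onz(s,uv,z):
        r=s.rays(uv);o=s.T[:3,3];return o+r*((z-o[2])/r[:,2])[:,None]
    def cloud(s,d):
        h,w=d.shape;v,u=np.mgrid[:h,:w];r=s.rays(np.c_[u.ravel(),v.ravel()])
        P=s.T[:3,3]+r*d.ravel()[:,None];P[d.ravel()<=0]=np.nan;return P.reshape(h,w,3)
E
python3 - <<'E'
from h import *
for n in("scene","top"):
    z=np.load(n+"0.npz");c=Cam(n);P=c.cloud(z["d"]);np.save(n+"P.npy",P)
    ok=np.isfinite(P[...,2])
    tb=ok&(abs(P[...,2])<.008)
    print(n,"table z med",np.median(P[tb][:,2]),np.std(P[tb][:,2]))
    im=z["im"]
    regs={"scene":{"post":(178,192,240,270),"loupe":(200,262,200,245),"stand":(222,280,140,210)},"top":{"post":(146,164,205,223),"loupe":(196,224,180,242),"stand":(248,282,152,220)}}[n]
    for k,(a,b,e,f) in regs.items():
        Q=P[e:f,a:b].reshape(-1,3);Q=Q[np.isfinite(Q[:,2])&(Q[:,2]>.006)]
        print(k,len(Q),Q.min(0).round(4),Q.max(0).round(4),Q.mean(0).round(4))
E
```

```text
scene table z med -0.00030823007615399245 0.002661368181880207
post 115 [0.4755 0.1615 0.0069] [0.4953 0.1792 0.0632] [0.4828 0.1721 0.0371]
loupe 875 [ 0.3995 -0.1757  0.006 ] [0.5641 0.0249 0.0597] [ 0.4774 -0.0252  0.0335]
stand 2289 [ 0.472  -0.4587  0.0061] [ 0.7788 -0.0312  0.1883] [ 0.6255 -0.2792  0.0448]
top table z med -0.00012683425440407348 0.00356018381439074
post 51 [0.4556 0.1439 0.0062] [0.5125 0.1935 0.0662] [0.4844 0.1657 0.0398]
loupe 701 [ 0.3897 -0.0546  0.0061] [0.592  0.0337 0.0637] [ 0.4869 -0.016   0.0383]
stand 1077 [ 0.4564 -0.2513  0.006 ] [ 0.6824 -0.1358  0.1906] [ 0.5566 -0.1927  0.0284]
```

Run:
```python
from h import *
out=[]
for n,regs in {"scene":[(175,200,236,276),(196,266,196,248),(222,280,136,212)],"top":[(144,166,200,226),(190,228,178,242),(244,286,150,220)]}.items():
    im=np.load(n+"0.npz")["im"][...,::-1];P=np.load(n+"P.npy")
    for a,b,e,f in regs:
        c=im[e:f,a:b];hgt=np.nan_to_num(P[e:f,a:b,2]);
        hm=cv2.applyColorMap((np.clip(hgt/.08,0,1)*255).astype(np.uint8),cv2.COLORMAP_JET)
        k=290/max(c.shape[:2]);rs=lambda q:cv2.resize(q,None,fx=k,fy=k,interpolation=cv2.INTER_NEAREST)
        q=np.zeros((295,260,3),np.uint8);x=rs(c)[:295,:260];q[:x.shape[0],:x.shape[1]]=x;out.append(q)
        q=np.zeros((295,260,3),np.uint8);x=rs(hm)[:295,:260];q[:x.shape[0],:x.shape[1]]=x;out.append(q)
cv2.imwrite("pics/d1.png",np.vstack([np.hstack(out[0:6:2]),np.hstack(out[1:6:2])]))
cv2.imwrite("pics/d2.png",np.vstack([np.hstack(out[6::2]),np.hstack(out[7::2])]))
```

```text
(no output)
```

View pics/d1.png

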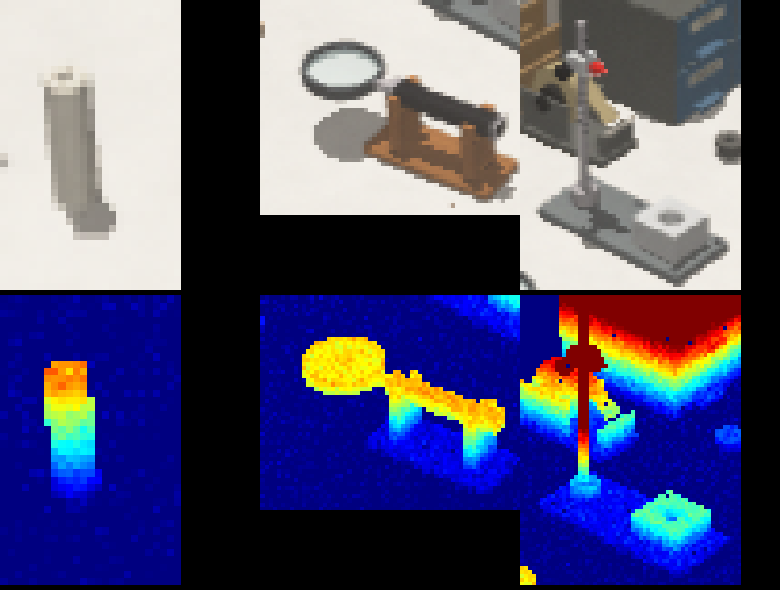

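View pics/d2.png

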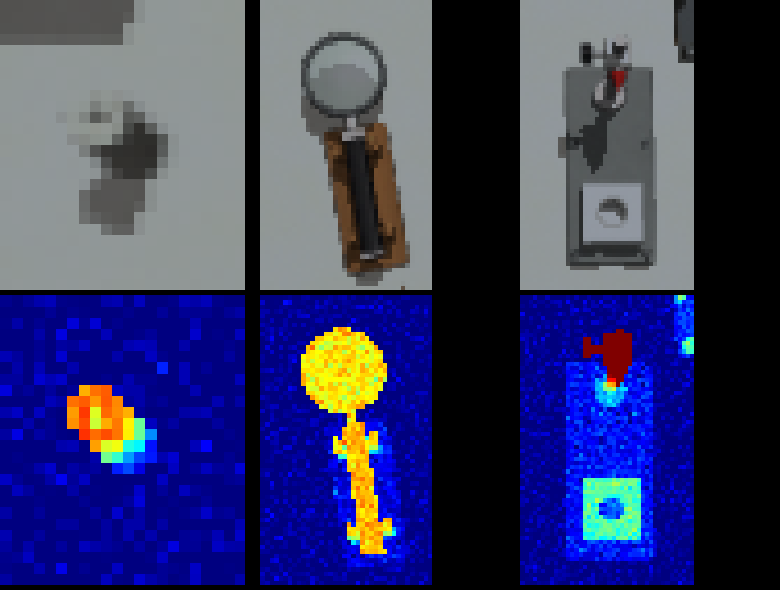

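```bash
cat > fit.py <<'E'
from h import *
from scipy.optimize import minimize
k=8
def box(x0,x1,y0,y1,z0,z1): return np.array([[x,y,z] for x in(x0,x1) for y in(y0,y1) for z in(z0,z1)],float)
def cyl(cx,cy,r,z0,z1,n=48):
    t=np.linspace(0,2*np.pi,n,endpoint=False);return np.array([[cx+r*np.cos(a),cy+r*np.sin(a),z] for a in t for z in(z0,z1)])
def render(c,parts,p,reg):
    a,b,e,f=reg;M=np.zeros(((f-e)*k,(b-a)*k),np.uint8);yaw=p[2] if len(p)>2 else 0
    Rz=np.array([[np.cos(yaw),-np.sin(yaw),0],[np.sin(yaw),np.cos(yaw),0],[0,0,1]])
    for q in parts:
        w=q@Rz.T+[p[0],p[1],0];uv=c.proj(w)-[a,e];uv=(uv+.5)*k-.5
        h=cv2.convexHull(uv.astype(np.float32))
        cv2.fillConvexPoly(M,np.round(h*16).astype(np.int32),255,shift=4)
    return cv2.resize(M,(b-a,f-e),interpolation=cv2.INTER_AREA)/255.
def fit(cams,masks,regs,parts,p0,step):
    def cost(p): 
        return sum(np.abs(render(c,parts,p,r)-m[r[2]:r[3],r[0]:r[1]]).sum()/m[r[2]:r[3],r[0]:r[1]].sum() for c,m,r in zip(cams,masks,regs))
    best=None
    p0=np.array(p0,float)
    for s in (1,.4,.15):
        sim=np.vstack([p0]+[p0+np.eye(len(p0))[i]*np.array(step)*s for i in range(len(p0))])
        r=minimize(cost,p0,method="Nelder-Mead",options=dict(initial_simplex=sim,xatol=1e-5,fatol=1e-5,maxiter=300));p0=r.x
    return r.x,r.fun
E
cat > run1.py <<'E'
from fit import *
C={n:Cam(n) for n in("scene","top")};P={n:np.load(n+"P.npy") for n in C}
def hm(n,z0,z1=9): h=np.nan_to_num(P[n][...,2]);return ((h>z0)&(h<z1)).astype(float)
def doit(name,regs,z0,parts,p0,step,z1=9):
    for S in (["scene"],["top"],["scene","top"]):
        x,f=fit([C[n] for n in S],[hm(n,z0,z1) for n in S],[regs[n] for n in S],parts,p0,step)
        print(name,S,x.round(4),"yaw deg",np.degrees(x[2]).round(2) if len(x)>2 else "",round(f,3))
doit("post",dict(scene=(176,198,238,272),top=(144,164,204,224)),.008,[cyl(0,0,.0085,.008,.060)],[.484,.17],[.004,.004])
lo=[cyl(0,0,.03,.044,.054),box(-.132,-.04,-.008,.008,.042,.056),box(-.045,-.028,-.003,.003,.046,.052)]
for x in(-.053,-.114):
    lo+=[box(x-.005,x+.005,-.016,.016,.03,.042),box(x-.005,x+.005,.010,.016,.03,.054),box(x-.005,x+.005,-.016,-.010,.03,.054)]
doit("loupe",dict(scene=(196,266,198,248),top=(194,228,180,242)),.03,lo,[.53,.005,.05],[.006,.006,.1])
doit("nest",dict(scene=(250,282,180,212),top=(250,284,188,214)),.022,[box(-.023,.023,-.023,.023,.022,.036)],[.5,-.155,.0],[.006,.006,.1])
doit("base",dict(scene=(224,282,177,212),top=(250,284,170,218)),.005,[box(-.036,.124,-.035,.035,.005,.01),box(-.023,.023,-.023,.023,.005,.036),cyl(.098,0,.005,.01,.185)],[.5,-.155,.0],[.006,.006,.1])
E
python3 run1.py
```

```text
post ['scene'] [0.4861 0.1692] yaw deg  0.122
post ['top'] [0.4862 0.167 ] yaw deg  0.206
post ['scene', 'top'] [0.487  0.1678] yaw deg  0.381
loupe ['scene'] [ 0.5354 -0.0071  0.1514] yaw deg 8.68 0.137
loupe ['top'] [ 0.5361 -0.0082  0.148 ] yaw deg 8.48 0.083
loupe ['scene', 'top'] [ 0.5361 -0.0079  0.1515] yaw deg 8.68 0.224
nest ['scene'] [ 0.5114 -0.1916 -0.0577] yaw deg -3.3 0.124
nest ['top'] [ 0.5124 -0.1922 -0.0268] yaw deg -1.54 0.159
nest ['scene', 'top'] [ 0.5123 -0.1922 -0.0323] yaw deg -1.85 0.296
base ['scene'] [ 0.511  -0.1922 -0.0056] yaw deg -0.32 0.116
base ['top'] [ 0.5115 -0.1928 -0.029 ] yaw deg -1.66 0.111
base ['scene', 'top'] [ 0.5115 -0.1928 -0.0202] yaw deg -1.16 0.238
```

Run:
```python
from fit import *
C={n:Cam(n) for n in("scene","top")}
R0={"scene":(228,250,138,165),"top":(256,275,155,185)}
st=np.array([.5115,-.1927]);yaw=-.022
for n,c in C.items():
    a,b,e,f=R0[n];im=np.load(n+"0.npz")["im"].astype(int);P=np.load(n+"P.npy")
    m=(im[...,0]-np.maximum(im[...,1],im[...,2])>50);m[:e]=0;m[f:]=0;m[:,:a]=0;m[:,b:]=0
    v,u=np.nonzero(m);print(n,list(zip(u,v)),"cent",u.mean(),v.mean())
    print(" red cloud",P[v,u].round(4).tolist())
    # clamp+cone cloud in stand frame
    Q=P[e:f,a:b].reshape(-1,3);Q=Q[np.isfinite(Q[:,2])]
    cz,s=np.cos(yaw),np.sin(yaw);L=(Q[:,:2]-st)@np.array([[cz,-s],[s,cz]])
    k=(abs(L[:,0]-.098)<.012)&(abs(L[:,1])<.012)&(Q[:,2]>.1);
    print(" z of column/clamp pts",np.sort(Q[k,2]).round(3))
    for z in(.118,.126,.134,.142,.150):
        w=np.array([[st[0]+x*cz,st[1]+x*s,z] for x in(.07,.079,.084)]);print(z,c.proj(w).round(1).tolist())
```

```text
scene [(np.int64(240), np.int64(152)), (np.int64(241), np.int64(152)), (np.int64(242), np.int64(152)), (np.int64(243), np.int64(152)), (np.int64(240), np.int64(153)), (np.int64(241), np.int64(153)), (np.int64(242), np.int64(153)), (np.int64(243), np.int64(153)), (np.int64(240), np.int64(154)), (np.int64(241), np.int64(154)), (np.int64(242), np.int64(154)), (np.int64(243), np.int64(154)), (np.int64(244), np.int64(154)), (np.int64(241), np.int64(155))] cent 241.64285714285714 153.21428571428572
 red cloud [[0.5986, -0.192, 0.1508], [0.5948, -0.1924, 0.152], [0.5895, -0.1912, 0.1544], [0.5912, -0.1979, 0.1509], [0.5953, -0.1881, 0.15], [0.592, -0.1892, 0.1508], [0.5913, -0.1931, 0.1493], [0.5868, -0.1928, 0.151], [0.595, -0.1878, 0.1467], [0.5897, -0.1865, 0.1492], [0.5886, -0.19, 0.148], [0.5861, -0.192, 0.1481], [0.5837, -0.194, 0.148], [0.5914, -0.1884, 0.1441]]
 z of column/clamp pts [0.105 0.106 0.107 0.107 0.108 0.108 0.108 0.111 0.113 0.113 0.115 0.116
 0.116 0.117 0.118 0.122 0.123 0.123 0.123 0.125 0.126 0.129 0.13  0.131
 0.131 0.133 0.134 0.137 0.141 0.142 0.143 0.144 0.145 0
[... 1147 characters left out ...]
5877, -0.1968, 0.1532], [0.5865, -0.1941, 0.146]]
 z of column/clamp pts [0.142 0.144 0.144 0.145 0.145 0.147 0.148 0.148 0.148 0.15  0.151 0.152
 0.152 0.152 0.152 0.153 0.153 0.153 0.153 0.154 0.154 0.154 0.155 0.156
 0.156 0.156 0.156 0.156 0.157 0.157 0.157 0.157 0.157 0.158 0.158 0.159
 0.159 0.16  0.16  0.16  0.161 0.161 0.161 0.167 0.168 0.171 0.173 0.179
 0.18  0.182 0.184 0.185 0.186 0.187 0.188 0.19  0.19  0.191]
0.118 [[266.6, 173.8], [266.6, 170.9], [266.6, 169.3]]
0.126 [[266.8, 173.2], [266.7, 170.3], [266.7, 168.7]]
0.134 [[266.9, 172.5], [266.9, 169.7], [266.8, 168.1]]
0.142 [[267.0, 171.9], [267.0, 169.0], [267.0, 167.4]]
0.15 [[267.2, 171.3], [267.1, 168.4], [267.1, 166.8]]
```

Run:
```python
from h import *
s=get_state();print(s["time"],R.from_rotvec(s["tool_rot"]).as_matrix().round(4))
for n in("scene","top"):
    P=np.load(n+"P.npy").reshape(-1,3);P=P[np.isfinite(P[:,2])]
    k=(P[:,1]>.08)&(P[:,1]<.5)&(P[:,0]>.3)&(P[:,0]<.8)&(P[:,2]>.09)&(P[:,2]<.4)
    Q=P[k];print(n,len(Q),Q.min(0).round(3),Q.max(0).round(3),np.percentile(Q,[1,99],axis=0).round(3).tolist())
    k=(P[:,1]>.04)&(P[:,1]<.30)&(P[:,0]>.35)&(P[:,0]<.62)&(P[:,2]>.012)
    # coarse obstacle map 2cm
    Q=P[k];
    H={}
    for q in Q:
        key=(int(q[0]/.02),int(q[1]/.02));H.setdefault(key,[]).append(q[2])
    for i in range(30,17,-1): print("%.2f"%(i*.02),' '.join("%4d"%(1000*np.max(H[(i,j)])) if (i,j) in H else "   ." for j in range(14,1,-1)))
```

```text
0.1 [[-7.000e-04  9.374e-01  3.483e-01]
 [ 1.600e-03  3.483e-01 -9.374e-01]
 [-1.000e+00 -1.000e-04 -1.800e-03]]
scene 7197 [0.56  0.151 0.09 ] [0.783 0.458 0.188] [[0.562, 0.154, 0.091], [0.78, 0.457, 0.176]]
0.60    .    .    .    .    .    .  173  177    .    .    .    .    .
0.58    .    .    .    .    .  160  185  175    .    .    .    .    .
0.56  174  176  175  176  177  176  175  175    .    .    .    .    .
0.54    .    .    .    .    .    .    .    .    .    .    .    .    .
0.52    .    .    .    .    .    .    .    .    .    .    .    .    .
0.50   19    .    .    .    .    .    .    .    .    .    .    .    .
0.48   16    .    .    .    .    .   63    .    .    .    .    .    .
0.46    .    .    .    .    .    .   62    .    .    .    .    .    .
0.44    .    .   16    .    .    .    .    .    .    .    .    .    .
0.42    .   22   48   16    .    .    .    .    .    .    .    .    .
0.40    .   23   31   14    .    .    .    .    .    .    .    .    .
0.38    .    .    .    .    .    .    .    .    .    .    .    .    .
0.36    .    .    .    .    .    .    .    .    . 
[... 325 characters left out ...]

0.54    .    .    .    .    .    .    .    .    .    .    .    .    .
0.52    .    .    .    .    .    .    .    .    .    .    .    .    .
0.50   19    .    .    .    .    .    .   12    .    .    .    .    .
0.48   19    .    .    .    .    .   65   56    .    .    .    .    .
0.46    .    .    .    .    .    .   66    .    .    .    .    .    .
0.44    .    .    .    .    .    .    .    .    .    .    .    .    .
0.42    .   22   45   20    .    .    .    .    .    .    .    .    .
0.40    .   16   32   19    .    .    .    .    .    .    .    .    .
0.38    .    .    .    .    .    .    .    .    .   12    .    .    .
0.36    .    .    .    .    .    .    .    .    .    .    .   21    .
```

Run:
```python
from h import *
s=get_state();M=R.from_rotvec(s["tool_rot"]).as_matrix();p=s["position"]
for n in("scene","top"):
    P=np.load(n+"P.npy").reshape(-1,3);P=P[np.isfinite(P[:,2])];L=(P-p)@M
    for a,b in((-.02,.02),(-.05,-.02),(-.08,-.05),(-.12,-.08),(-.2,-.12)):
        k=(L[:,0]>a)&(L[:,0]<b)&(abs(L[:,1])<.13)&(abs(L[:,2])<.13)
        if k.sum(): print(n,a,b,k.sum(),L[k].min(0).round(3),L[k].max(0).round(3))
im=np.load("top0.npz")["im"];c=Cam("top");print(c.proj(p[None]),Cam("scene").proj(p[None]))
cv2.imwrite("pics/g.png",cv2.resize(im[240:330,330:512,::-1],None,fx=4,fy=4))
```

```text
scene -0.02 0.02 80 [-0.02   0.084 -0.13 ] [ 0.02   0.13  -0.092]
scene -0.05 -0.02 35 [-0.049  0.059 -0.13 ] [-0.02   0.129 -0.097]
top -0.02 0.02 115 [-0.02   0.087 -0.129] [ 0.016  0.13  -0.083]
top -0.05 -0.02 91 [-0.047  0.062 -0.13 ] [-0.02   0.13  -0.097]
top -0.08 -0.05 221 [-0.08  -0.023 -0.13 ] [-0.05   0.068  0.096]
top -0.12 -0.08 565 [-0.12  -0.017 -0.095] [-0.08   0.038  0.096]
top -0.2 -0.12 353 [-0.2   -0.005 -0.05 ] [-0.12   0.039  0.02 ]
[[425.30528241 286.81408564]] [[411.2007636 115.6996492]]
```

View pics/g.png

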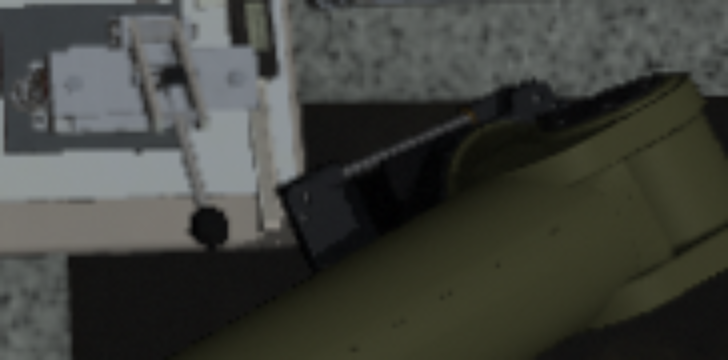

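Call:
jog_arm(
  targets=[
    [0, 0, 0, -5, 0, 0, 8.7],
    [0, 0, 0, -5, 0, 0, 8.7],
    [10.2, 0, 0, 0, 0, 0, 8.7],
    [10.2, 0, 0, 0, 0, 0, 8.7],
    [0, 0, 0, 0, 4.2, -4.3, 6],
    [0, 0, 0, 0, 4.2, -4.3, 5],
    [0, 0, 0, 0, 4.2, -4.3, 5],
    [0, 0, 0, 0, 4.2, -4.3, 5],
    [0, 0, 0, 0, 4.2, -4.3, 5],
    [0, 0, 0, 0, 4.2, -4.3, 5],
  ],
)

```text
time: 1.35
position: [0.4794, -0.3498, 0.3412]
tool_rot: [1.209, 1.209, -1.21]
ft_force: [0.6, -0.8, -0.1]
grip_width: 0.583
```

Call:
jog_arm(
  targets=[
    [0, 0, 0, 0, 0, -4, 4],
    [0, 0, 0, 0, 0, -5.5, 4],
    [0, 0, 0, 0, 0, -5.5, 4],
    [0, 0, 0, 0, 0, -5.5, 4],
    [0, 0, 0, 0, 0, -5.5, 4],
    [0, 0, 0, 0, 0, -5.5, 4],
    [0, 0, 0, 0, 0, -5.5, 4],
    [0, 0, 0, 0, 0, -5.5, 4],
    [0, 0, 0, 4, 0.7, -5.5, 4],
    [0, 0, 0, 5, 0, -3.8, 4],
  ],
)

```text
time: 2.6
position: [0.4856, 0.1643, 0.2552]
tool_rot: [1.21, 1.208, -1.205]
ft_force: [0.7, -1.3, -0.6]
grip_width: 0.46
```

Call:
jog_arm(
  targets=[
    [0, 0, 0, 5, 0, 0, 4],
    [0, 0, 0, 5, 0, 0, 4],
    [0, 0, 0, 3, 0, 0, 4],
    [0, 0, 0, 0, 0, 0, 4],
    [0, 0, 0, 0, 0, 0, 4],
  ],
)

```text
time: 3.22
position: [0.4858, 0.162, 0.1264]
tool_rot: [1.21, 1.208, -1.208]
ft_force: [0.7, 0.4, 0.5]
grip_width: 0.457
```

Run:
```python
from h import *
s=get_state();print(s["position"].round(4),R.from_rotvec(s["tool_rot"]).as_matrix().round(4).tolist(),s["ft_force"].round(2),s["grip_width"]*.087)
im,d=get_image("scene");np.savez("scene1.npz",im=im,d=d)
c=Cam("scene");p=s["position"]
x=cv2.resize(im[190:290,140:240,::-1],None,fx=6,fy=6,interpolation=cv2.INTER_CUBIC)
cv2.imwrite("pics/s1.png",x)
im2,d2=get_image("top");np.savez("top1.npz",im=im2,d=d2)
cv2.imwrite("pics/t1.png",cv2.resize(im2[160:260,100:220,::-1],None,fx=5,fy=5,interpolation=cv2.INTER_CUBIC))
M=R.from_rotvec(s["tool_rot"]).as_matrix()
for n,dd in(("scene",d),("top",d2)):
    P=Cam(n).cloud(dd).reshape(-1,3);P=P[np.isfinite(P[:,2])];L=(P-p)@M
    for a,b in((.005,.018),(-.02,.005),(-.05,-.02)):
        k=(L[:,0]>a)&(L[:,0]<b)&(abs(L[:,1])<.03)&(abs(L[:,2])<.06)
        if k.sum()>3: print(n,a,b,k.sum(),L[k].min(0).round(4),L[k].max(0).round(4))
```

```text
[0.4858 0.162  0.1264] [[0.0016, 1.0, -0.0003], [0.0004, -0.0003, -1.0], [-1.0, 0.0016, -0.0004]] [0.67 0.35 0.54] 0.039731762308025116
scene 0.005 0.018 53 [ 0.0056 -0.0138 -0.0306] [0.0174 0.0096 0.0281]
scene -0.02 0.005 128 [-0.0198 -0.0139 -0.0341] [0.0049 0.0102 0.0314]
scene -0.05 -0.02 85 [-0.05   -0.0139 -0.0498] [-0.0202  0.0105  0.0357]
```

View pics/s1.png

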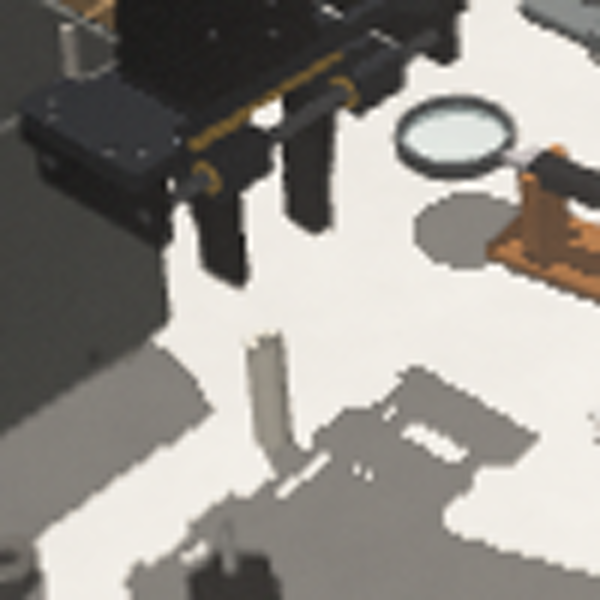

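View pics/t1.png

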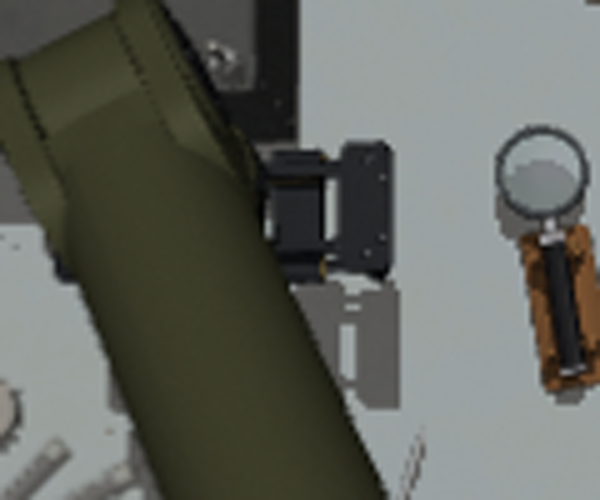

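Call:
jog_arm(
  targets=[
    [0, 0, 0, 2, 0.1, -0.6, 4],
    [0, 0, 0, 4, 0, 0, 4],
    [0, 0, 0, 2, 0, 0, 4],
    [0, 0, 0, 0, 0, 0, 4],
  ],
  squeeze=12,
)

```text
time: 3.82
position: [0.4846, 0.1676, 0.0435]
tool_rot: [1.207, 1.212, -1.212]
ft_force: [-0.3, -0.2, -0.2]
grip_width: 0.459
```

Run:
```python
from h import *
s=get_state();print(s["position"].round(4),s["ft_force"].round(2))
im,d=get_image("scene");np.savez("scene2.npz",im=im,d=d)
cv2.imwrite("pics/s2.png",cv2.resize(im[200:290,140:230,::-1],None,fx=6,fy=6,interpolation=cv2.INTER_CUBIC))
```

```text
[0.4846 0.1676 0.0435] [-0.31 -0.2  -0.25]
```

View pics/s2.png

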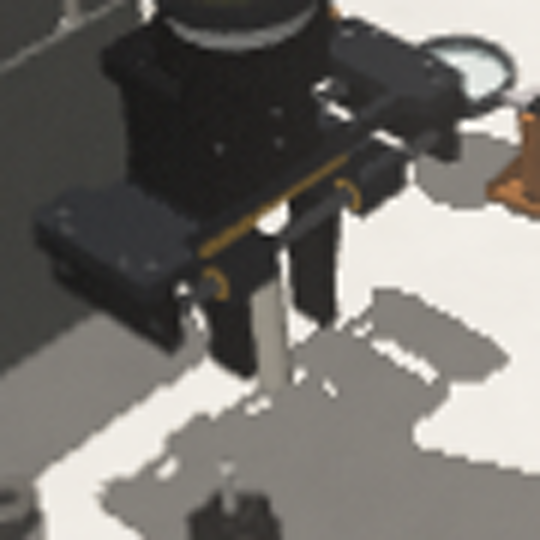

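Call:
jog_arm(
  targets=[
    [0, 0, 0, -0.4, 0.1, 0, 3.2],
    [0, 0, 0, 0, 0, 0, 2.4],
    [0, 0, 0, 0, 0, 0, 2.0],
    [0, 0, 0, 0, 0, 0, 1.8],
    [0, 0, 0, 0, 0, 0, 1.6],
    [0, 0, 0, 0, 0, 0, 1.4],
  ],
  squeeze=12,
)

```text
time: 4.62
position: [0.487, 0.1677, 0.0492]
tool_rot: [1.209, 1.209, -1.209]
ft_force: [-0.2, 0.6, 0.5]
grip_width: 0.188
```

Call:
jog_arm(
  targets=[
    [0, 0, 0, 0, 0, 0, 1.4],
  ],
)

```text
time: 4.75
position: [0.487, 0.1677, 0.0492]
tool_rot: [1.209, 1.209, -1.209]
ft_force: [0.3, -0.4, 0.7]
grip_width: 0.19
```

Call:
jog_arm(
  targets=[
    [0, 0, 0, -1, 0, 0, 1.4],
    [0, 0, 0, -3, 0, 0, 1.4],
    [0, 0, 0, 0, 0, 0, 1.4],
  ],
)

```text
time: 5.12
position: [0.4889, 0.1685, 0.0917]
tool_rot: [1.212, 1.206, -1.205]
ft_force: [0.7, 0.0, 0.5]
grip_width: 0.187
```

Run:
```python
from h import *
s=get_state();print(s["position"].round(4),s["ft_force"].round(2),s["grip_width"]*.087)
im,d=get_image("scene");np.savez("scene3.npz",im=im,d=d)
s=get_state();print(s["position"].round(4),s["ft_force"].round(2),s["grip_width"]*.087)
cv2.imwrite("pics/s3.png",cv2.resize(im[190:280,140:230,::-1],None,fx=6,fy=6,interpolation=cv2.INTER_CUBIC))
```

```text
[0.4889 0.1685 0.0917] [0.72 0.01 0.51] 0.01628401991218888
[0.4879 0.168  0.0904] [-0.39  0.39 -0.19] 0.016474426190877925
```

View pics/s3.png

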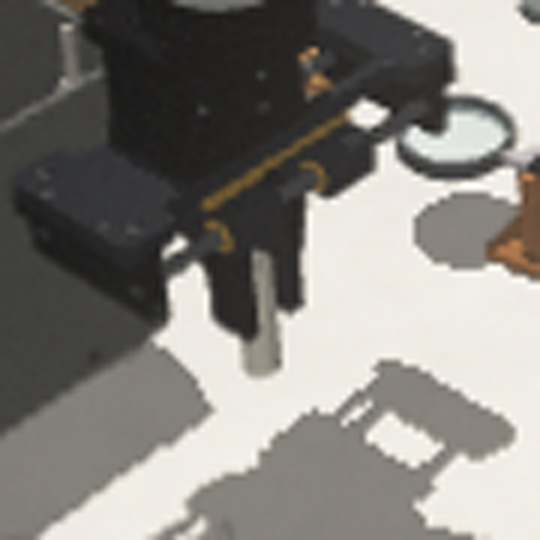

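Call:
jog_arm(
  targets=[
    [0, 0, 0, -3, 0, 0, 1.4],
    [0, 0, 0, -4, 0, 2, 1.4],
    [0, 0, 0, 0, 0.4, 4, 1.4],
    [0, 0, 0, 0, 0.4, 5, 1.4],
    [0, 0, 0, 0, 0.4, 5, 1.4],
    [0, 0, 0, 0, 0.4, 5, 1.4],
    [0, 0, 0, 0, 0.4, 5, 1.4],
    [0, 0, 0, 0, 0.4, 5, 1.4],
    [0, 0, 0, 0, 0, 3, 1.4],
    [0, 0, 0, 0, 0, 2, 1.4],
  ],
)

```text
time: 6.42
position: [0.5101, -0.1939, 0.1582]
tool_rot: [1.21, 1.21, -1.212]
ft_force: [-0.2, 0.7, 0.2]
grip_width: 0.189
```

Call:
jog_arm(
  targets=[
    [0, 0, 0, 2, 0, 0, 1.4],
    [0, 0, 0, 2, 0, 0, 1.4],
    [0, 0, 0, 0, 0, 0, 1.4],
    [0, 0, 0, 0, 0, 0, 1.4],
  ],
)

```text
time: 6.92
position: [0.5113, -0.1918, 0.1197]
tool_rot: [1.209, 1.209, -1.208]
ft_force: [0.7, -0.4, 1.0]
grip_width: 0.191
```

Run:
```python
from fit import *
s=get_state();print(s["position"].round(4),R.from_rotvec(s["tool_rot"]).as_matrix().round(4)[:,0],s["grip_width"]*.087)
C={n:Cam(n) for n in("scene","top")}
for n in C:
    im,d=get_image(n);np.savez(n+"4.npz",im=im,d=d);np.save(n+"P4.npy",C[n].cloud(d))
    p=C[n].proj(s["position"][None])[0].astype(int);print(n,p)
    r=50;x0,y0=max(p[0]-r,0),max(p[1]-30,0)
    cv2.imwrite(f"pics/{n}4.png",cv2.resize(im[y0:y0+90,x0:x0+100,::-1],None,fx=6,fy=6,interpolation=cv2.INTER_CUBIC));print(x0,y0)
```

```text
[ 0.5113 -0.1918  0.1197] [ 5.e-04 -1.e-04 -1.e+00] 0.0165735309015387
scene [261 169]
211 139
top [266 196]
216 166
```

View pics/scene4.png

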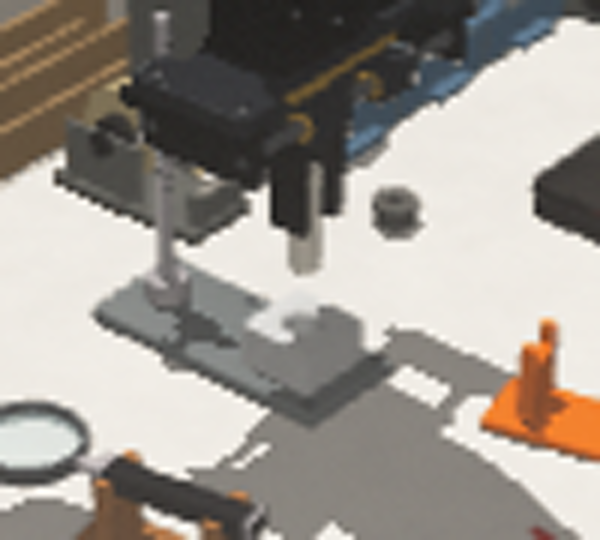

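View pics/top4.png

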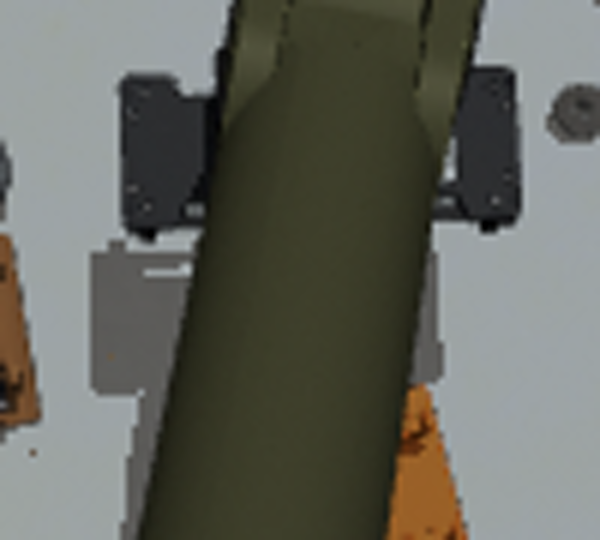

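Run:
```python
from fit import *
c=Cam("scene");P=np.load("sceneP4.npy");im=np.load("scene4.npz")["im"]
tcp=np.array([.5113,-.1918,.1197])
reg=(254,272,164,190)
a,b,e,f=reg
Z=P[e:f,a:b,2]
print((Z*1000).round(0).astype(int))
print(im[e:f,a:b].mean(2).astype(int))
```

```text
[[                 190                  187                  187
                   149                  156                  155
                   155                  151                  149
                   132                  137                  140
                   139                  139                  138
                    11                    8                    8]
 [                 185                  144                  143
                   148                  149                  152
                   152                  149                  146
                   130                  135                  136
                   134                  133                  133
                     8                    6                    2]
 [                 187                  139                  142
                   141                  141                  145
                   150                  144                  141
                   130                  127                  129
                   133                  132               
[... 10377 characters left out ...]
43 137 169 234 233 233 232 233 234 233]
 [232 232 231 231 221 144 139 145 143 144 191 233 233 233 233 232 232 233]
 [231 231 231 232 224 168 138 145 142 144 187 232 232 232 232 232 231 232]
 [232 231 231 231 231 221 149 167 172 197 230 231 231 232 233 232 232 233]
 [233 232 232 231 231 232 231 231 232 231 231 231 232 232 233 233 233 233]
 [232 232 231 231 232 232 232 232 232 232 232 232 232 232 233 234 233 233]
 [232 232 232 232 232 229 225 227 230 232 233 233 233 233 233 233 233 233]
 [185 203 232 231 227 223 222 221 222 224 230 232 233 233 233 233 234 233]
 [135 159 208 224 223 222 220 219 218 219 221 222 217 233 234 233 234 233]]<stdin>:7: RuntimeWarning: invalid value encountered in cast
```

Run:
```python
from fit import *
from scipy.optimize import least_squares
c=Cam("scene")
def edges(p,zb):
    uv=c.proj(cyl(p[0],p[1],.0085,zb,zb+.06,96));h=cv2.convexHull(uv.astype(np.float32))[:,0]
    bot=h[:,1].max()
    # left/right at v=180
    xs=[]
    for i in range(len(h)):
        q,r=h[i],h[(i+1)%len(h)]
        if (q[1]-180)*(r[1]-180)<0: xs.append(q[0]+(180-q[1])/(r[1]-q[1])*(r[0]-q[0]))
    return min(xs),max(xs),bot
zb=.1197-.0492
print("model at TCP",edges([.5113,-.1918],zb))
for z in (zb-.001,zb,zb+.001):
    r=least_squares(lambda p:[(sum(edges(p,z)[:2])/2-261.3),edges(p,z)[2]-184.45],[.5113,-.1918],diff_step=1e-3)
    print(z,r.x.round(4),edges(r.x,z))
# hole in nest image 0
im=np.load("scene0.npz")["im"].mean(2).astype(int);print(im[184:204,252:276])
t=np.linspace(0,2*np.pi,24)
for st in ([.5115,-.1925],):
    for rr in(.010,.012):
        u=c.proj(np.c_[st[0]+rr*np.cos(t),st[1]+rr*np.sin(t),0*t+.036]);print(rr,u.min(0).round(2),u.max(0).round(2))
    print(c.proj(np.array([[st[0]+a,st[1]+b,.036] for a,b in((-.023,-.023),(-.023,.023),(.023,.023),(.023,-.023))])).round(2))
```

```text
model at TCP (np.float32(258.58298), np.float32(264.00986), np.float32(184.49373))
0.0695 [ 0.5124 -0.1932] (np.float32(258.5903), np.float32(264.00967), np.float32(184.45))
0.07050000000000001 [ 0.5114 -0.192 ] (np.float32(258.58707), np.float32(264.0129), np.float32(184.45))
0.07150000000000001 [ 0.5105 -0.1908] (np.float32(258.58383), np.float32(264.01614), np.float32(184.45))
[[232 232 232 232 231 232 232 232 233 233 232 232 232 232 232 233 233 233
  233 233 233 234 235 235]
 [233 233 233 233 233 232 232 232 233 232 233 233 231 231 232 232 233 233
  234 234 234 234 236 235]
 [235 232 232 232 232 232 233 233 233 232 232 233 233 233 233 233 233 233
  234 234 234 235 235 234]
 [199 233 232 232 232 232 232 230 227 227 231 233 233 233 234 234 234 233
  234 233 234 234 235 235]
 [115 133 186 205 232 232 228 223 223 222 222 226 230 233 233 234 235 234
  234 234 234 234 234 234]
 [111 107 136 161 209 224 223 223 221 220 219 219 221 226 231 233 234 234
  234 234 234 234 233 234]
 [133 131 143 190 223 223 222 219 209 212 217 219 222 221 222 226 231 234
  234 234 233 232 233 233]
 [144 191 
[... 747 characters left out ...]
123 123 123 123 122 122
  121 128 131 109 136 200]
 [129 130 128 126 127 126 126 127 126 126 126 123 123 124 122 122 121 120
  111 137 128  88 109 141]
 [132 119 126 127 127 126 127 126 127 128 125 124 122 122 123 122 119  99
   86 100 135 131 114  98]
 [137 129 101 117 127 126 126 126 128 127 126 122 122 122 118 101  87  86
   99 135 127 107  89  93]
 [137 139 136 130 100 119 126 128 126 127 125 121 122 118 100  85  99 135
  132 118  91  91 113 164]
 [115 133 138 137 135 129 100 119 128 126 125 119 100  88  86  98 134 129
  109  89  91 106 166 234]]
0.01 [258.11 190.28] [264.37 193.77]
0.012 [257.49 189.93] [264.99 194.12]
[[271.36 191.5 ]
 [262.35 197.78]
 [251.05 192.53]
 [260.14 186.44]]
```

Call:
jog_arm(
  targets=[
    [0, 0, 0, 1, 0.06, -0.04, 1.4],
    [0, 0, 0, 1.2, 0, 0, 1.4],
    [0, 0, 0, 0.6, 0, 0, 1.4],
    [0, 0, 0, 0.3, 0, 0, 1.4],
    [0, 0, 0, 0, 0, 0, 1.4],
  ],
)

```text
time: 7.65
position: [0.5114, -0.1919, 0.088]
tool_rot: [1.209, 1.209, -1.21]
ft_force: [0.3, -0.1, 0.4]
grip_width: 0.189
```

Call:
jog_arm(
  targets=[
    [0, 0, 0, 0.2, 0.05, -0.03, 1.4],
    [0, 0, 0, 0.2, 0, 0, 1.4],
    [0, 0, 0, 0.2, 0, 0, 1.4],
    [0, 0, 0, 0, 0, 0, 1.4],
  ],
)

```text
time: 8.15
position: [0.5118, -0.1916, 0.082]
tool_rot: [1.209, 1.209, -1.21]
ft_force: [-0.2, 0.7, -0.6]
grip_width: 0.192
```

Call:
jog_arm(
  targets=[
    [0, 0, 0, 0.3, 0, 0, 1.4],
    [0, 0, 0, 0.3, 0, 0, 1.4],
    [0, 0, 0, 0.3, 0, 0, 1.4],
    [0, 0, 0, 0.3, 0, 0, 1.4],
    [0, 0, 0, 0, 0, 0, 1.4],
  ],
)

```text
time: 8.78
position: [0.5118, -0.1915, 0.0699]
tool_rot: [1.209, 1.21, -1.21]
ft_force: [-0.0, -0.4, 0.3]
grip_width: 0.192
```

Now 4.7 mm above the expected seat; small steps with force readings from here.

Call:
jog_arm(
  targets=[
    [0, 0, 0, 0.2, 0, 0, 1.4],
    [0, 0, 0, 0.1, 0, 0, 1.4],
    [0, 0, 0, 0.05, 0, 0, 1.4],
    [0, 0, 0, 0, 0, 0, 1.4],
  ],
)

```text
time: 9.28
position: [0.512, -0.1916, 0.0667]
tool_rot: [1.209, 1.209, -1.209]
ft_force: [0.3, 0.4, -0.5]
grip_width: 0.191
```

Call:
jog_arm(
  targets=[
    [0, 0, 0, 0.05, 0, 0, 1.4],
    [0, 0, 0, 0, 0, 0, 1.4],
  ],
)

```text
time: 9.52
position: [0.512, -0.1916, 0.0662]
tool_rot: [1.209, 1.209, -1.209]
ft_force: [-0.1, -0.1, -0.0]
grip_width: 0.193
```

Call:
jog_arm(
  targets=[
    [0, 0, 0, 0.05, 0, 0, 1.4],
    [0, 0, 0, 0, 0, 0, 1.4],
  ],
)

```text
time: 9.78
position: [0.5119, -0.1916, 0.0657]
tool_rot: [1.209, 1.209, -1.21]
ft_force: [-0.3, -0.3, -0.3]
grip_width: 0.19
```

Call:
jog_arm(
  targets=[
    [0, 0, 0, 0.05, 0, 0, 1.4],
    [0, 0, 0, 0, 0, 0, 1.4],
  ],
)

```text
time: 10.02
position: [0.512, -0.1916, 0.0652]
tool_rot: [1.209, 1.209, -1.209]
ft_force: [0.3, -0.2, -0.8]
grip_width: 0.193
```

Call:
jog_arm(
  targets=[
    [0, 0, 0, 0.05, 0, 0, 1.4],
    [0, 0, 0, 0, 0, 0, 1.4],
  ],
)

```text
time: 10.28
position: [0.5122, -0.1916, 0.0652]
tool_rot: [1.209, 1.209, -1.209]
ft_force: [-1.1, 0.8, 4.0]
grip_width: 0.19
```

Call:
jog_arm(
  targets=[
    [0, 0, 0, 0.05, 0, 0, 1.4],
    [0, 0, 0, 0, 0, 0, 1.4],
  ],
)

```text
time: 10.52
position: [0.5124, -0.1917, 0.0651]
tool_rot: [1.209, 1.208, -1.209]
ft_force: [-1.8, 1.1, 7.8]
grip_width: 0.191
```

Call:
jog_arm(
  targets=[
    [0, 0, 0, -0.09, 0, 0, 1.4],
    [0, 0, 0, 0, 0, 0, 1.7],
    [0, 0, 0, 0, 0, 0, 2.0],
    [0, 0, 0, 0, 0, 0, 2.6],
    [0, 0, 0, 0, 0, 0, 3.4],
  ],
)

```text
time: 11.15
position: [0.5118, -0.1916, 0.0649]
tool_rot: [1.209, 1.209, -1.21]
ft_force: [0.2, -0.0, -0.8]
grip_width: 0.335
```

Call:
jog_arm(
  targets=[
    [0, 0, 0, -0.5, 0, 0, 4],
    [0, 0, 0, -2, 0, 0, 4],
    [0, 0, 0, -3, 0, 0, 4],
    [0, 0, 0, -4, 0, 0, 4],
    [0, 0, 0, -4, 0, -1, 4],
    [0, 0, 0, 0, -2, -4, 4],
    [0, 0, 0, 0, -2, -4, 4],
    [0, 0, 0, 0, -1.8, -4, 4],
    [-4.3, 0, 0, 0, 0, -4.15, 4],
    [-4.3, 0, 0, 0, 0, 0, 4],
  ],
)

```text
time: 12.4
position: [0.454, -0.0164, 0.2009]
tool_rot: [1.092, 1.279, -1.091]
ft_force: [0.2, -0.9, -0.4]
grip_width: 0.46
```

Call:
jog_arm(
  targets=[
    [0, 0, 0, 0, 0, 0, 4],
  ],
)

```text
time: 12.52
position: [0.4541, -0.0198, 0.2005]
tool_rot: [1.098, 1.275, -1.098]
ft_force: [-0.5, 0.7, 0.5]
grip_width: 0.464
```

Run:
```python
from fit import *
s=get_state();print(s["position"].round(4),R.from_rotvec(s["tool_rot"]).as_matrix().round(4).tolist(),s["ft_force"].round(2),s["grip_width"]*.087)
for n in ("scene","top"):
    im,d=get_image(n);np.savez(n+"5.npz",im=im,d=d);np.save(n+"P5.npy",Cam(n).cloud(d))
    a,b,e,f=(200,300,140,240) if n=="scene" else (190,290,150,250)
    cv2.imwrite(f"pics/{n}5.png",cv2.resize(im[e:f,a:b,::-1],None,fx=6,fy=6,interpolation=cv2.INTER_CUBIC))
```

```text
[ 0.4541 -0.0198  0.2005] [[0.0007, 0.9888, 0.1495], [-0.0008, 0.1495, -0.9888], [-1.0, 0.0005, 0.0009]] [-0.49  0.66  0.49] 0.04033096029099849
```

View pics/scene5.png

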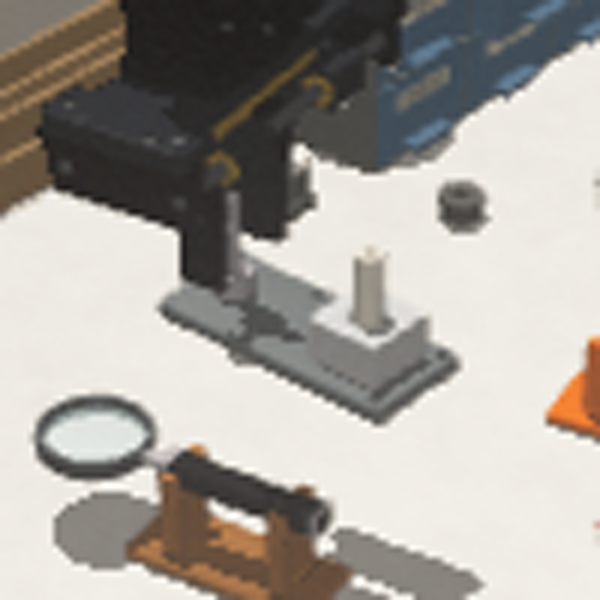

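View pics/top5.png

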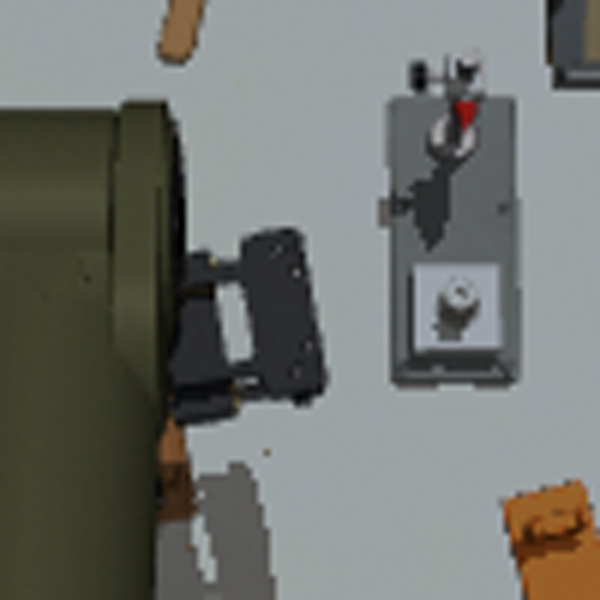

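Call:
jog_arm(
  targets=[
    [0, 0, 0, 4, 0, 0, 4],
    [0, 0, 0, 4, 0, 0.05, 4],
    [0, 0, 0, 3.5, 0, 0, 4],
    [0, 0, 0, 2, 0, 0, 4],
    [0, 0, 0, 1, 0, 0, 4],
    [0, 0, 0, 0, 0, 0, 4],
    [0, 0, 0, 0, 0, 0, 4],
  ],
  squeeze=20,
)

```text
time: 13.5
position: [0.4549, -0.0208, 0.056]
tool_rot: [1.099, 1.275, -1.098]
ft_force: [0.4, 0.5, -0.8]
grip_width: 0.46
```

Run:
```python
from fit import *
s=get_state();print(s["position"].round(4),R.from_rotvec(s["tool_rot"]).as_matrix().round(4).tolist(),s["ft_force"].round(2),s["grip_width"]*.087)
for n in ("scene",):
    im,d=get_image(n);np.savez(n+"6.npz",im=im,d=d);np.save(n+"P6.npy",Cam(n).cloud(d))
    a,b,e,f=(190,290,160,260)
    cv2.imwrite(f"pics/{n}6.png",cv2.resize(im[e:f,a:b,::-1],None,fx=6,fy=6,interpolation=cv2.INTER_CUBIC))
```

```text
[ 0.4549 -0.0208  0.056 ] [[0.0016, 0.9889, 0.1487], [-0.0004, 0.1487, -0.9889], [-1.0, 0.0015, 0.0006]] [ 0.36  0.49 -0.77] 0.040042590300619164
```

View pics/scene6.png

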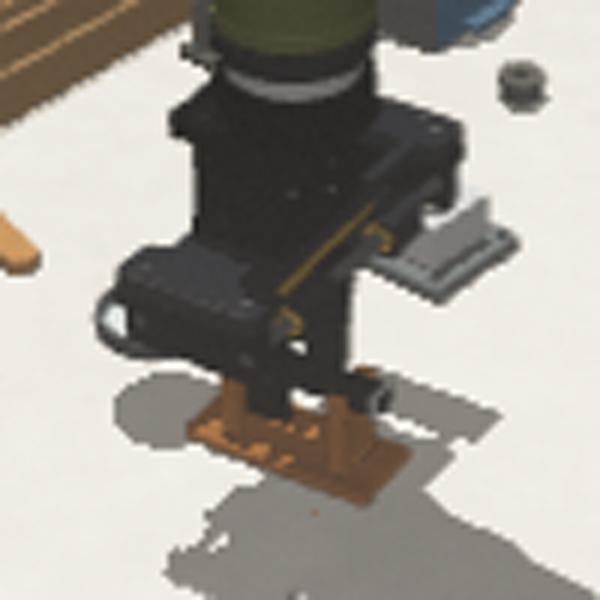

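Call:
jog_arm(
  targets=[
    [0, 0, 0, 0.5, -0.1, -0.05, 4],
    [0, 0, 0, 0.2, 0, 0, 3.4],
    [0, 0, 0, 0, 0, 0, 2.8],
    [0, 0, 0, 0, 0, 0, 2.2],
    [0, 0, 0, 0, 0, 0, 1.8],
    [0, 0, 0, 0, 0, 0, 1.5],
    [0, 0, 0, 0, 0, 0, 1.3],
  ],
  squeeze=20,
)

```text
time: 14.42
position: [0.4531, -0.02, 0.0482]
tool_rot: [1.098, 1.276, -1.098]
ft_force: [-0.5, 1.4, 1.0]
grip_width: 0.179
```

Call:
jog_arm(
  targets=[
    [0, 0, 0, 0, 0, 0, 1.0],
    [0, 0, 0, 0, 0, 0, 1.0],
    [0, 0, 0, -0.3, 0, 0, 1.0],
    [0, 0, 0, -0.6, 0, 0, 1.0],
    [0, 0, 0, -0.6, 0, 0, 1.0],
    [0, 0, 0, -0.6, 0, 0, 1.0],
    [0, 0, 0, -0.6, 0, 0, 1.0],
    [0, 0, 0, -0.6, 0, 0, 1.0],
    [0, 0, 0, 0, 0, 0, 1.0],
  ],
  squeeze=45,
)

```text
time: 15.55
position: [0.4535, -0.0203, 0.0817]
tool_rot: [1.098, 1.275, -1.098]
ft_force: [0.7, 0.0, -1.9]
grip_width: 0.177
```

Call:
jog_arm(
  targets=[
    [0, 0, 0, -2, 0, 0, 1.0],
    [0, 0, 0, -3, 0, 0, 1.0],
    [0, 0, 0, -2.5, -0.5, 1.3, 1.0],
    [0, 0, 0, -1.3, -0.8, 2.5, 1.0],
    [0, 0, 0, 0, -0.8, 3, 1.0],
    [0, 0, 0, 0, -0.8, 3, 1.0],
    [0, 0, 0, 0, -0.8, 3, 1.0],
    [0, 0, 0, 0, -0.8, 3, 1.0],
    [0, 0, 0, 0, -0.5, 2, 1.0],
    [0, 0, 0, 0, 0, 0, 1.0],
  ],
)

```text
time: 16.8
position: [0.4298, -0.2047, 0.1688]
tool_rot: [1.1, 1.276, -1.1]
ft_force: [-0.3, 0.9, -2.0]
grip_width: 0.172
```

Call:
jog_arm(
  targets=[
    [0, 0, 0, 0, 0, 0, 1.0],
  ],
)

```text
time: 16.92
position: [0.4305, -0.2023, 0.169]
tool_rot: [1.098, 1.278, -1.097]
ft_force: [-0.6, 0.3, -1.2]
grip_width: 0.178
```

Run:
```python
from fit import *
s=get_state();print(s["position"].round(4),R.from_rotvec(s["tool_rot"]).as_matrix().round(4).tolist(),s["ft_force"].round(2),s["grip_width"]*.087)
for n in ("scene","top"):
    im,d=get_image(n);np.savez(n+"7.npz",im=im,d=d);np.save(n+"P7.npy",Cam(n).cloud(d))
    a,b,e,f=(210,310,120,220) if n=="scene" else (220,320,140,240)
    cv2.imwrite(f"pics/{n}7.png",cv2.resize(im[e:f,a:b,::-1],None,fx=6,fy=6,interpolation=cv2.INTER_CUBIC))
```

```text
[ 0.4305 -0.2023  0.169 ] [[-0.0001, 0.9886, 0.1508], [0.0009, 0.1508, -0.9886], [-1.0, 0.0, -0.0009]] [-0.61  0.26 -1.17] 0.015507955664055002
```

View pics/scene7.png

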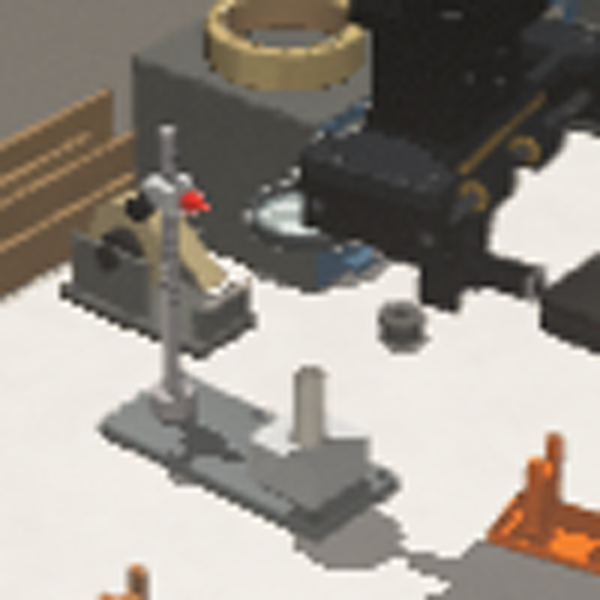

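View pics/top7.png

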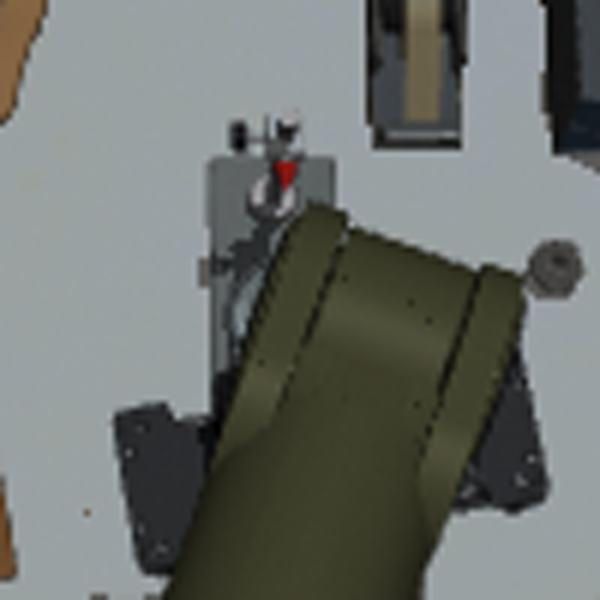

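Run:
```python
from fit import *
c=Cam("scene");im=np.load("scene0.npz")["im"]
z=cv2.resize(im[136:170,222:256,::-1],None,fx=17,fy=17,interpolation=cv2.INTER_NEAREST)
st=np.array([.512,-.1917]);yaw=-.022
M=np.array([[np.cos(yaw),-np.sin(yaw),0],[np.sin(yaw),np.cos(yaw),0],[0,0,1]])
def W(q): return q@M.T+[st[0],st[1],0]
def draw(pts,col):
    uv=c.proj(W(pts));h=cv2.convexHull(((uv-[222,136]+.5)*17).astype(np.float32)).astype(np.int32);cv2.polylines(z,[h],True,col,1)
for zz,col in((.147,(0,255,0)),):
    draw(box(.087,.109,-.01,.01,zz-.009,zz+.009),col)
    t=np.linspace(0,6.28,20);draw(np.vstack([[[.07,0,zz]],np.c_[0*t+.084,.004*np.cos(t),zz+.004*np.sin(t)]]),(255,0,255))
draw(cyl(.098,0,.005,.01,.185),(255,255,0))
cv2.imwrite("pics/p.png",z)
```

```text
(no output)
```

View pics/p.png

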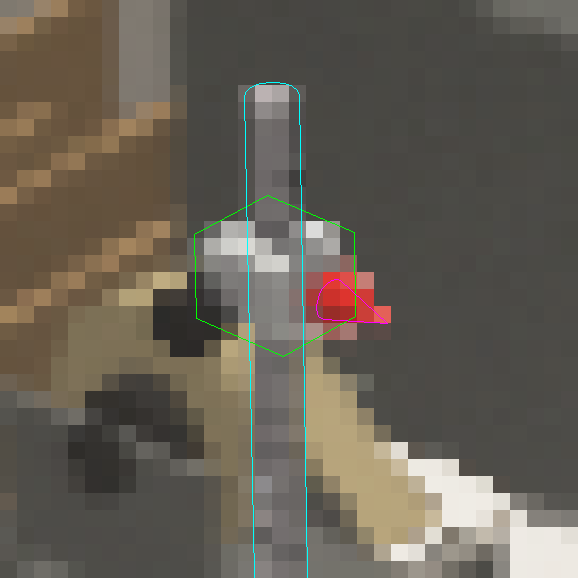

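Run:
```python
from fit import *
c=Cam("scene");st=np.array([.512,-.1917]);yaw=-.022;t=np.linspace(0,6.28,32)
reg=(236,250,146,162);a,b,e,f=reg
for nm in("scene0","scene5","scene7"):
    im=np.load(nm+".npz")["im"].astype(float);m=np.clip((im[...,0]-np.maximum(im[...,1],im[...,2])-8)/150,0,1)[e:f,a:b]
    def cost(q):
        z,r,dy=q
        cone=np.vstack([[[.07,dy,z]],np.c_[0*t+.084,dy+r*np.cos(t),z+r*np.sin(t)]])
        return np.abs(render(c,[cone],[st[0],st[1],yaw],reg)-m).sum()
    best=min(((cost((z,r,dy)),z,r,dy) for z in np.arange(.14,.156,.0005) for r in(.004,.005,.006,.007) for dy in(-.003,-.0015,0,.0015,.003)))
    print(nm,best, [round(min(cost((z,r,0)) for r in(.004,.005,.006,.007)),2) for z in np.arange(.142,.154,.001)])
# column-top check
# lens: predicted from TCP
P=np.load("sceneP7.npy")
s=np.array([.4305,-.2023,.169]);ly=.1514
fx=np.array([np.cos(ly),np.sin(ly)])
L=s[:2]+.083*fx;print("lens pred",L)
k=np.isfinite(P[...,2])&(abs(P[...,2]-.17)<.012)&(np.hypot(P[...,0]-L[0],P[...,1]-L[1])<.034)
v,u=np.nonzero(k);Q=P[k];print(len(Q),Q[:,2].mean(),Q[:,2].std(),u.min(),u.max(),v.min(),v.max())
# plane fit tilt
A=np.c_[(Q[:,:2]-L),np.ones(len(Q))];print("plane",np.linalg.lstsq(A,Q[:,2],rcond=None)[0])
# silhouette left portion
reg=(246,262,148,162);a,b,e,f=reg
m=(k[e:f,a:b]).astype(float)
for z in(.169,.1698):
  for dx in(-.003,-.002,-.001,0,.001,.002,.003):
    print(z,dx,[round(np.abs(render(c,[cyl(0,0,.03,z-.005,z+.005)],[L[0]+dx*1,L[1]+dy],reg)-m).sum(),1) for dy in(-.003,-.002,-.001,0,.001,.002,.003)])
print(k[e:f,a:b].astype(int))
```

```text
scene0 (np.float64(3.712941176470588), np.float64(0.14700000000000002), 0.006, -0.0015) [np.float64(13.64), np.float64(12.47), np.float64(10.9), np.float64(9.11), np.float64(6.99), np.float64(4.89), np.float64(4.36), np.float64(3.95), np.float64(5.63), np.float64(7.55), np.float64(9.31), np.float64(11.16), np.float64(12.95)]
scene5 (np.float64(7.6933333333333325), np.float64(0.14300000000000002), 0.004, 0) [np.float64(7.78), np.float64(7.69), np.float64(7.99), np.float64(8.17), np.float64(8.09), np.float64(8.02), np.float64(8.14), np.float64(8.21), np.float64(8.33), np.float64(8.3), np.float64(8.27), np.float64(8.35), np.float64(8.42)]
scene7 (np.float64(3.69921568627451), np.float64(0.14850000000000002), 0.005, 0) [np.float64(13.58), np.float64(12.39), np.float64(10.84), np.float64(9.04), np.float64(6.97), np.float64(4.89), np.float64(4.34), np.float64(3.88), np.float64(5.61), np.float64(7.48), np.float64(9.23), np.float64(11.09), np.float64(12.88)]
lens pred [ 0.51255055 -0.18978175]
114 0.17137039924884032 0.002678211753466895 251 268 150 161
plane [0.03612857 0.02251355 0.1709818
[... 1744 characters left out ...]
.float64(21.8), np.float64(23.3), np.float64(25.4), np.float64(27.7)]
0.1698 0.003 [np.float64(26.4), np.float64(24.5), np.float64(24.2), np.float64(25.3), np.float64(26.7), np.float64(28.7), np.float64(30.7)]
[[0 0 0 0 0 0 0 0 0 0 0 0 0 0 0 0]
 [0 0 0 0 0 0 0 0 0 0 0 0 0 0 0 0]
 [0 0 0 0 0 0 0 0 0 0 0 1 1 0 0 0]
 [0 0 0 0 0 0 0 0 0 1 1 1 1 1 0 0]
 [0 0 0 0 0 0 0 1 1 1 1 1 1 1 1 0]
 [0 0 0 0 0 0 1 1 1 1 1 1 1 1 1 0]
 [0 0 0 0 0 0 1 1 1 1 1 1 1 1 1 0]
 [0 0 0 0 0 1 1 1 1 1 1 1 1 1 1 0]
 [0 0 0 0 0 1 1 1 1 1 1 1 1 1 1 0]
 [0 0 0 0 0 1 1 1 1 1 1 1 1 1 1 0]
 [0 0 0 0 0 0 1 1 1 1 1 1 1 1 1 1]
 [0 0 0 0 0 0 1 1 1 1 1 1 1 1 1 1]
 [0 0 0 0 0 0 0 0 1 1 1 1 1 1 1 1]
 [0 0 0 0 0 0 0 0 0 0 1 1 1 1 1 1]]
```

Call:
jog_arm(
  targets=[
    [0, 0, 0, 0.7, -0.08, 0.15, 1.0],
    [0, 0, 0, 0.8, 0, 0, 1.0],
    [0, 0, 0, 0.6, 0, 0, 1.0],
    [0, 0, 0, 0, 0, 0, 1.0],
    [0, 0, 0, 0, 0, 0, 1.0],
    [0, 0, 0, 0, 0, 0, 1.0],
  ],
)

```text
time: 17.77
position: [0.4298, -0.2054, 0.1484]
tool_rot: [1.098, 1.276, -1.098]
ft_force: [-0.1, 1.0, -1.2]
grip_width: 0.175
```

Run:
```python
from fit import *
s=get_state();print(s["position"].round(4),R.from_rotvec(s["tool_rot"]).as_matrix().round(4).tolist(),s["ft_force"].round(2),s["torque"].round(3),s["grip_width"]*.087)
c=Cam("scene")
Qs=[]
for i in range(3):
    im,d=get_image("scene");Qs.append(c.cloud(d))
np.savez("scene8.npz",im=im,d=d);P=np.nanmedian(Qs,0)
print(get_state()["position"].round(4))
cv2.imwrite("pics/scene8.png",cv2.resize(im[120:220,210:310,::-1],None,fx=6,fy=6,interpolation=cv2.INTER_CUBIC))
p=s["position"];M=R.from_rotvec(s["tool_rot"]).as_matrix()
L=p+.083*M[:,1];print("lens FK",L.round(4), "along tool x offset: rest z .049 vs .0482")
def plane(P,L,rm,zc):
    k=np.isfinite(P[...,2])&(abs(P[...,2]-zc)<.008)&(np.hypot(P[...,0]-L[0],P[...,1]-L[1])<rm)
    Q=P[k];A=np.c_[(Q[:,:2]-L[:2]),np.ones(len(Q))];x=np.linalg.lstsq(A,Q[:,2],rcond=None)[0];e=Q[:,2]-A@x
    print(len(Q),"slopes",x[:2].round(3),"z",x[2].round(4),"sd",e.std().round(4),"cov",(e.std()*np.sqrt(np.diag(np.linalg.inv(A.T@A)))).round(4))
P0=np.load("sceneP.npy")
for rm in(.022,.025): plane(P0,np.array([.536,-.0079]),rm,.049);plane(P,L,rm,L[2])
k=np.isfinite(P[...,2])&(abs(P[...,2]-L[2])<.008)&(np.hypot(P[...,0]-L[0],P[...,1]-L[1])<.034)
print(k[150:172,246:272].astype(int))
```

```text
[ 0.4298 -0.2054  0.1484] [[0.0005, 0.9888, 0.1492], [-0.0004, 0.1492, -0.9888], [-1.0, 0.0004, 0.0004]] [-0.09  1.02 -1.21] [0.002 0.04  0.058] 0.01526172786704972
[ 0.4297 -0.2054  0.1483]
lens FK [ 0.5119 -0.193   0.1484] along tool x offset: rest z .049 vs .0482
97 slopes [ 0.014 -0.   ] z 0.0515 sd 0.0019 cov [0.0189 0.0182 0.0002]
34 slopes [-0.046 -0.048] z 0.1522 sd 0.0011 cov [0.026  0.0303 0.0004]
132 slopes [0.002 0.019] z 0.0513 sd 0.002 cov [0.0141 0.014  0.0002]
42 slopes [-0.059 -0.052] z 0.1523 sd 0.0012 cov [0.0219 0.0278 0.0004]
[[0 0 0 0 0 0 0 0 0 0 0 0 0 0 0 0 0 0 0 0 0 0 0 0 0 0]
 [0 0 0 0 0 0 0 0 0 0 0 0 0 0 0 0 0 0 0 0 0 0 0 0 0 0]
 [0 0 0 0 0 0 0 0 0 0 0 0 0 0 0 0 0 0 0 0 0 0 0 0 0 0]
 [0 0 0 0 0 0 0 0 0 0 0 0 0 0 0 0 0 0 0 0 0 0 0 0 0 0]
 [0 0 0 0 0 0 0 0 0 0 0 0 0 0 0 0 0 0 0 0 0 0 0 0 0 0]
 [0 0 0 0 0 0 0 0 0 0 0 0 0 0 0 0 0 0 0 0 0 0 0 0 0 0]
 [0 0 0 0 0 0 0 0 0 0 1 1 1 1 0 0 0 0 0 0 0 0 0 0 0 0]
 [0 0 0 0 0 0 0 0 1 1 1 1 1 1 0 0 0 0 0 0 0 0 0 0 0 0]
 [0 0 0 0 0 0 0 1 1 1 1 1 1 1 1 0 0 0 0 0 0 0 0 0 0 0]
 [0 0 0 0 0 0 0 1 1 1 1 1 1 1 1 0 0 0 0 0 0 0 0 0 0 0]
 [0 0 0 0 0 0 1 1 1 1 1 1 1 1 1 0 0 0 0 0 0 0 0 0 0 0]
 [0 0 0 0 0 0 1 1 1 1 1 1 1 1 1 0 0 0 0 0 0 0 0 0 0 0]
 [0 0 0 0 0 0 1 1 1 1 1 1 1 1 1 0 0 0 0 0 0 0 0 0 0 0]
 [0 0 0 0 0 0 1 1 1 0 1 1 1 1 1 1 0 0 0 0 0 0 0 0 0 0]
 [0 0 0 0 0 0 0 1 1 1 1 1 1 1 1 1 1 1 0 0 0 0 0 0 0 0]
 [0 0 0 0 0 0 0 0 1 1 1 1 1 1 1 1 1 1 1 1 1 0 0 0 0 0]
 [0 0 0 0 0 0 0 0 0 1 1 1 1 1 1 1 1 1 1 1 1 1 1 0 0 0]
 [0 0 0 0 0 0 0 0 0 0 0 0 1 1 0 1 1 1 1 1 0 0 0 0 0 0]
 [0 0 0 0 0 0 0 0 0 0 0 0 0 0 0 0 0 0 0 0 0 0 0 0 0 0]
 [0 0 0 0 0 0 0 0 0 0 0 0 0 0 0 0 0 0 0 0 0 0 0 0 0 0]
 [0 0 0 0 0 0 0 0 0 0 0 0 0 0 0 0 0 0 0 0 0 0 0 0 0 0]
 [0 0 0 0 0 0 0 0 0 0 0 0 0 0 0 0 0 0 0 0 0 0 0 0 0 0]]
```

View pics/scene8.png

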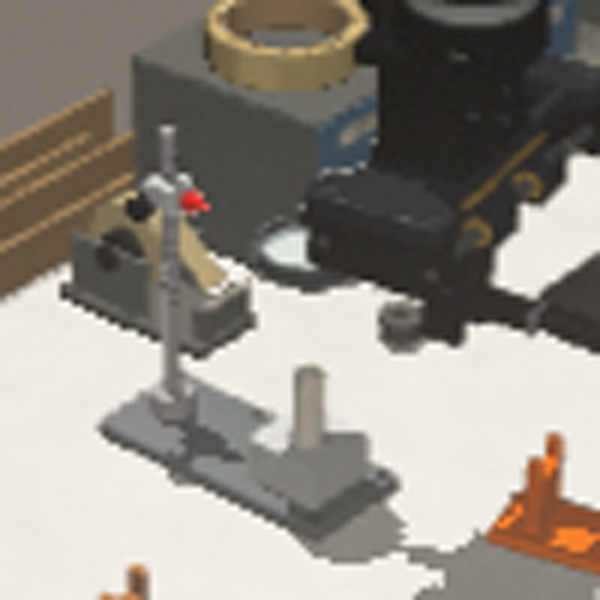

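Call:
jog_arm(
  targets=[
    [0, 0, 0, 0.1, 0, -0.13, 1.0],
    [0, 0, 0, 0, 0, 0, 1.0],
    [0, 0, 0, 0, 0, 0, 1.0],
    [0, 0, 0, 0, 0, 0, 1.0],
  ],
)

```text
time: 18.42
position: [0.4294, -0.204, 0.1471]
tool_rot: [1.098, 1.276, -1.098]
ft_force: [-0.1, 0.1, -1.1]
grip_width: 0.176
```

Run:
```python
from fit import *
s=get_state();c=Cam("scene");Qs=[]
for i in range(4):
    im,d=get_image("scene");Qs.append(c.cloud(d))
s2=get_state();print(s["position"].round(4),s2["position"].round(4),s2["time"],s2["ft_force"].round(2))
P=np.nanmedian(Qs,0);p=s2["position"];M=R.from_rotvec(s2["tool_rot"]).as_matrix();print("tool x",M[:,0].round(4),"yaw",np.degrees(np.arctan2(M[1,1],M[0,1])).round(2))
np.savez("scene9.npz",im=im,d=d)
L=p+.083*M[:,1];print("lens FK",L.round(4))
def heights(P,org,yaw,zref):
    f=np.array([np.cos(yaw),np.sin(yaw)]);g=np.array([-f[1],f[0]])
    l=P[...,:2]-org;X=l@f;Y=l@g;Z=P[...,2]-zref
    for a,b,w in((-.132,-.122,.008),(-.124,-.118,.008),(-.02,0,.02),(0,.02,.02)):
        k=(X>a)&(X<b)&(abs(Y)<w)&(abs(Z)<.015);q=Z[k]
        if k.sum(): print((a,b),k.sum(),"z med",np.median(q).round(4),"max",q.max().round(4))
print("rest");heights(np.load("sceneP.npy"),np.array([.536,-.0079]),.15,.049)
print("now");heights(P,L[:2],.15,p[2]+.0008)
# rim silhouette fit left part with lens xy and z from FK
k=np.isfinite(P[...,2])&(abs(P[...,2]-L[2])<.012)&(np.hypot(P[...,0]-L[0],P[...,1]-L[1])<.036)
reg=(248,260,150,170);a,b,e,f=reg;m=k[e:f,a:b].astype(float)
for z in(L[2]-.003,L[2]-.0015,L[2],L[2]+.0015,L[2]+.003):
    r=[(np.abs(render(c,[cyl(0,0,.03,z-.005,z+.005)],[L[0]+i*.001,L[1]+j*.001],reg)[:,:]-m).sum(),i,j) for i in range(-4,5) for j in range(-4,5)]
    print(round(z,4),[ (round(q[0],1),q[1],q[2]) for q in sorted(r)[:4]], round([q[0] for q in r if q[1]==0 and q[2]==0][0],1))
```

```text
[ 0.4294 -0.204   0.1471] [ 0.4294 -0.204   0.1471] 18.625 [-0.48  0.7  -1.2 ]
tool x [-0.e+00 -1.e-04 -1.e+00] yaw 8.58
lens FK [ 0.5115 -0.1916  0.1471]
rest
(-0.132, -0.122) 15 z med 0.0064 max 0.0093
(-0.124, -0.118) 7 z med 0.0064 max 0.0093
(-0.02, 0) 56 z med 0.0018 max 0.0073
(0, 0.02) 50 z med 0.0028 max 0.0086
now
(-0.132, -0.122) 17 z med 0.0065 max 0.0091
(-0.124, -0.118) 11 z med 0.0039 max 0.0069
(-0.02, 0) 4 z med 0.0019 max 0.0049
(0, 0.02) 30 z med 0.0023 max 0.0044
0.1441 [(np.float64(6.9), 4, -4), (np.float64(7.3), 3, -4), (np.float64(8.3), 3, -3), (np.float64(9.0), 2, -4)] 18.5
0.1456 [(np.float64(5.3), 3, -3), (np.float64(5.6), 3, -4), (np.float64(6.2), 2, -3), (np.float64(6.2), 4, -4)] 12.0
0.1471 [(np.float64(5.5), 1, -1), (np.float64(5.5), 2, -2), (np.float64(5.8), 1, -2), (np.float64(6.6), 0, -1)] 7.2
0.1486 [(np.float64(5.6), 0, 0), (np.float64(5.8), -1, 1), (np.float64(6.1), 0, 1), (np.float64(6.2), -1, 0)] 5.6
0.1501 [(np.float64(5.5), -2, 3), (np.float64(5.7), -2, 2), (np.float64(6.5), -3, 3), (np.float64(6.5), -1, 2)] 9.4
```

Run:
```python
from h import *
im,d=get_image("scene");cv2.imwrite("pics/f.png",im[...,::-1])
print(get_state()["grip_width"]*.087)
close_job()
```

```text
0.015394457043545928
the job is handed in; nothing more can be done
```

View pics/f.png

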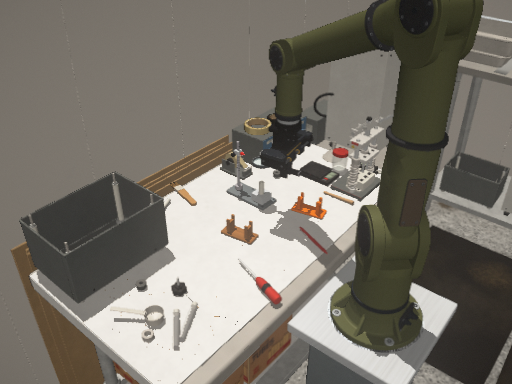

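The job is handed in after about 19 s of the 58 s. The post stands seated in the nest at scene px (262,187), and the gripper is still holding the loupe over it. I closed the job on the pose readings below and viewed the final picture only afterwards.

- **Post:** I gripped it at 12 N and lowered it in 0.5 mm steps near the bottom. Contact came at the expected seat height, and the highest press reading was about 8 N (limit 40 N). I backed off before opening the jaws, and the pictures since show it upright in the nest.
- **Loupe:** I gripped it across the handle at the marked point with 45 N and lifted it straight out of the rest. The lens centre is at about (0.5115, -0.1916, 0.148) by the arm's own pose. The nest axis I estimated is (0.512, -0.1916).
- **Height and level:** The pointer height fits came out between 0.147 and 0.149 m, so I used 0.148. The heights of the lens and handle end relative to the grip match those on the rest to within about 0.5 mm, so I take it as level.
- **Pointer and bench:** The pointer showed in the same place in the pictures before and after. Nothing else appears to have moved, judged by eye in the scene pictures.

**Checks that were weak or disagreed:**
- A tilt fit on the small visible patch of glass suggested about 3° of droop, with roughly 1.5° uncertainty. The height comparison contradicted it, so I trusted the heights.
- The arm hid the lens from the top camera, so its final position rests on the arm's pose and the scene camera, which agreed to about 1–2 mm.

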